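# Sieve the hazelnuts out of the walnuts into the pan

### The arm

A 6-joint arm with a two-finger parallel gripper is mounted at the origin on a cart in front of the work surface, level with it; the furniture and walls round the work are solid. World frame = base frame: x ahead of the robot, y to its left, z up, the work surface at z = 0. Lengths are in mm, angles in rad, forces in N, time in s.
With the tool pointing down it reaches from about 350 to 875 mm from the base axis. Payload 4.2 kg.
Tool frame: the origin (TCP) lies midway between the tips of the shut fingers; the grasp point (between the pads) lies 19 mm behind it (tcp_to_grasp is the distance from the TCP to the grasp point, in mm); z points along the fingers, y is the line along which they close (so a half turn about z gives the same grasp; the last joint's range is limited). The gripper opens to 85 mm and grips with 20 to 120 N. Pads are 22 mm wide; open, the fingers measure 114 mm over their backs; the gripper's body (76 mm by 85 mm) begins 54 mm behind the grasp point. The pads swing forward as they close: fully open they stand 13 mm farther back than shut.
Start: joints at [1.585, 0.385, 0.008, 0, -1.194, -0.259], TCP at [151.445, 606.353, 231.312] pointing down, gripper open.
Joint ranges: [-3.14, 3.14], [-1.21, 2.06], [-1.07, 1.41], [-3.16, 2.05], [-2.99, -0.16], [-3.1, 3.1]. Speed limits (rad/s): [2.79, 2.79, 3.14, 3.14, 3.14, 3.14].

### API

Orientations are given as a unit quaternion [x, y, z, w].
In Python, from bench import read_state, get_image, job_done, tcp_to_grasp gives the robot as it stands.
- The arm moves only by the tool jog_arm, never from a script. Its argument "plan" is a list of rows, each a list of 3 entries, a list of its own where there are three numbers: the finger opening in mm, from 0 to 85.4, then the shift along the tool's x, y, z as a fraction of full scale, then the turn, a rotation vector about the tool's x, y, z as a fraction of full scale. A call has 1 to 10 rows; each row is the pose to reach, as a shift and turn from the pose commanded when the call began, along the tool's axes at that moment; what a row does not reach only later rows make up. Full scale, the value 1, is 0.1 m for a shift and 60 degrees for a turn. A row lasts 1/8 s, in which the tool goes at most 62.5 mm and 10.7 degrees, less where a joint would pass 70% of its speed; a pose out of reach is approached as far as the arm can. A call with a number of a shift or a turn outside -1 to 1 is refused whole. A call with a gripper value outside its range is refused whole. The fingers move at their own pace and stop on an object; the grip force is fixed at half the most. Time passes only in rows, so rows that repeat a pose let the fingers close. It gives the time, the measured TCP pose, the force, the opening and the grip force at its end, in the units of the state.
- read_state(): the state, without advancing time (a new reading comes with each control period).
- get_image(name): name is "side" or "top"; returns a dict with "img" (384x512x3 uint8, red, green, blue), "range_z" (384x512 float32, mm along the optical axis (not along the pixel's ray), 0 where there is no reading), "intrinsics" (3x3 intrinsics, pixels), "extrinsics" (4x4, takes a point from camera to world coordinates). Camera axes: x right, y down, z forward; pixel columns grow to the right and rows downward; lengths in mm; the calibration is good to about 2 mm. A picture is of the moment at which its call begins.
- job_done(): hands the job in; it is judged then, once.
The state is a dict: "clock": time; "joints": joint angles; "joint_vel": joint speeds; "joint_efforts": joint torques, N m; "position": TCP position; "ee_rot": TCP orientation; "contact_force": force on the tool from outside, world axes, zero at the start; "wrist_torque": the same for the moment, N m; "gripper_width": finger opening in mm; "grasp_force": force on a finger pad.
Only numpy, scipy, OpenCV 4.12 (cv2) and the standard library are available. Lean on these libraries where they do the work, as an engineer would, in place of code of your own. Each camera call takes 0.05 s, during which the arm holds its last target. There are 200 camera calls.

### The job

Hazelnuts and walnuts are mixed in the slotted steel sieve. Lift the sieve by the wooden grip of its arched handle, carry it level and smoothly over the steel pan, and shake it side to side until both small hazelnuts have dropped through into the pan while both big walnuts stay in the sieve. Then set the sieve back down upright on the worktop, about where it stood, without shifting the pan.

Things in the scene. Friction and masses are not known exactly. Their poses are not given: they have to be found in the camera images.
- sieve_grip (a point): The sieve, an open steel basket on four feet, 106 (its x) x 116 (y) mm, walls 54 mm high, 0.25 kg. This point: centre of the dark wooden grip of its fixed arched handle, over the basket's middle, 100 mm above what it stands on; bar 64 mm long (x), 14 wide (y), 16 high, 40 mm clear above the nuts. z up. The floor, 16 mm up, has three 24 mm slots along x and two 19 mm slats between.
- pan_mid (a point): The polished steel pan, 1.1 kg, loose on the worktop. This point: centre of its round bottom, inside, 8 mm above the worktop. Inside about 180 mm wide, rim 208 mm wide outside and 88 mm above the worktop; its long handle (up to 93 mm high) points along +x of this frame, away from the sieve, and ends 256 mm from the centre.
- hazelnut_1: A small round dark brown hazelnut, 18 mm; origin at its centre. It starts on a slat of the sieve, dished by 6 degrees, and lies quietly there while the sieve moves smoothly and level. Brisk strokes of about 50 mm to and fro across the slots (along the sieve's y), a quarter second each, throw it into a slot and it falls through.
- hazelnut_2: The other small hazelnut, the same, on the other slat.
- walnut_1: A big tan walnut with a seam, 36 to 38 mm in diameter, in the sieve; origin at its centre. It is too big for the slots and sags about 6 mm into one.
- walnut_2: The other big walnut, the same.

How it is judged (in metres and radians):
On the way, in this order (a step that is already met when the one before it is completed fails the run):
1. the sieve is lifted 50 mm or more with both hazelnuts and both walnuts still in it (height (world z) of sieve_grip above 0.15 m and distance between each of hazelnut_1, hazelnut_2 and sieve_grip below 0.105 m and distance between each of walnut_1, walnut_2 and sieve_grip below 0.1 m), for 0.1 s.
2. with the sieve held over the pan, both hazelnuts are in the pan and both walnuts still in the sieve (horizontal distance between sieve_grip and pan_mid below 0.12 m and height (world z) of sieve_grip above 0.15 m and horizontal distance between each of hazelnut_1, hazelnut_2 and pan_mid below 0.1 m and height (world z) of each of hazelnut_1, hazelnut_2 below 0.06 m and distance between each of walnut_1, walnut_2 and sieve_grip below 0.1 m), for 0.1 s.
At the end, for the whole second after the job is handed in: The sieve stands upright (within 7 degrees) on the worktop, within 80 mm of where it stood, both walnuts in it, and both hazelnuts lie in the pan (height (world z) of sieve_grip between 0.09 and 0.11 m and angle between sieve_grip's own z axis and vertical below 0.12 rad and distance of sieve_grip from where it was at the start of the episode below 0.08 m and horizontal distance between each of hazelnut_1, hazelnut_2 and pan_mid below 0.1 m and height (world z) of each of hazelnut_1, hazelnut_2 below 0.06 m and distance between each of walnut_1, walnut_2 and sieve_grip below 0.1 m); the robot touches nothing.
It fails at once if the sieve is tilted more than 30 degrees (angle between sieve_grip's own z axis and vertical above 0.524 rad).
It fails at once if the pan is shifted more than 40 mm (distance of pan_mid from where it was at the start of the episode above 0.04 m).
It also fails if it takes over 59 s, if anything falls off the work surface, if the arm or the gripper's body presses on something with over 40 N, if the wrist force passes 120 N, or if a joint passes its speed limit or range.

## Working session

There is one attempt and no reset: what is moved stays moved. The work goes in short steps, Python scripts to look and compute and a tool call to move; the robot and the scene stay as the last step left them, time stands still between calls to the robot, and variables do not carry over. Pictures are saved under pics/ and viewed, at most 10 in all, crops included, and the job is handed in when it is done.

Besides the shell and the picture viewer there is one more tool, called by a JSON object that holds its "op" and its "data", one argument or row to a line. jog_arm: Moves the arm, as the interface text tells. Its arguments: {"type":"object","properties":{"plan":{"type":"array"}},"required":["plan"]}

```bash
mkdir -p pics; ls; python3 - <<'E'
from bench import *
import cv2,numpy as np
print(read_state(), tcp_to_grasp)
for n in("top","side"):
    d=get_image(n); cv2.imwrite(f"pics/{n}0.png",d["img"][:,:,::-1]); np.savez(f"{n}0.npz",**d)
    print(n,d["intrinsics"],d["extrinsics"].round(3))
E
```

```text
pics
{'clock': 0.0, 'joints': array([ 1.58459241e+00,  3.85571195e-01,  6.61193761e-03, -5.21160118e-04,
       -1.19401082e+00, -2.58590000e-01]), 'joint_vel': array([ 0.00097174,  0.00062384, -0.00030855, -0.00063125, -0.00044265,
       -0.00151237]), 'joint_efforts': array([-6.47007892e-05, -3.92288375e+01,  1.88399649e+01,  4.18636143e+00,
       -4.68625833e-03, -2.36393305e-06]), 'position': array([151.31280898, 605.79291692, 230.20403452]), 'ee_rot': array([ 9.92506481e-01, -1.22186927e-01, -9.23864580e-05,  1.10969250e-03]), 'contact_force': array([-0.39051242,  0.16668463,  0.08418233]), 'wrist_torque': array([ 0.00033755,  0.01332951, -0.02378405]), 'grasp_force': 0.0, 'gripper_width': 85.42385983810867} 18.700000000000003
top [[485.52563202   0.         254.01730401]
 [  0.         485.52563202 187.93420873]
 [  0.           0.           1.        ]] [[ 1.800000e-02 -9.840000e-01  1.750000e-01  2.483200e+02]
 [-1.000000e+00 -1.600000e-02  1.400000e-02  1.617800e+01]
 [-1.100000e-02 -1.760000e-01 -9.840000e-01  1.166776e+03]
 [ 0.000000e+00  0.000000e+00  0.000000e+00  1.000000e+00]]
side [[430.00340891   0.         251.22451088]
 [  0.         430.00340891 194.36333338]
 [  0.           0.           1.        ]] [[ 8.30000e-01 -2.85000e-01  4.79000e-01 -4.82900e+00]
 [-5.57000e-01 -4.05000e-01  7.25000e-01 -6.37531e+02]
 [-1.20000e-02 -8.69000e-01 -4.95000e-01  5.44551e+02]
 [ 0.00000e+00  0.00000e+00  0.00000e+00  1.00000e+00]]
```

View pics/top0.png

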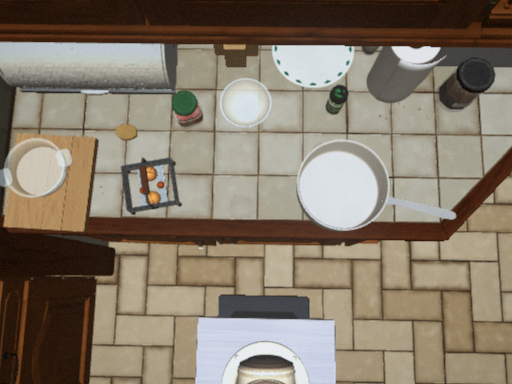

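View pics/side0.png

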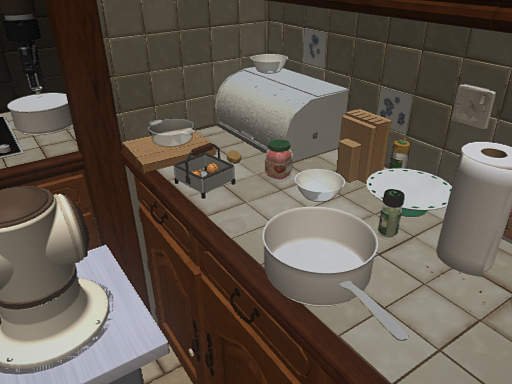

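```bash
cat > h.py <<'E'
import numpy as np,cv2
def load(n): return dict(np.load(n+".npz"))
def pts(d):
    K,E,z=d["intrinsics"],d["extrinsics"],d["range_z"].astype(float)
    v,u=np.indices(z.shape); c=np.stack([(u-K[0,2])/K[0,0]*z,(v-K[1,2])/K[1,1]*z,z],-1)
    P=c@E[:3,:3].T+E[:3,3]; P[z==0]=np.nan; return P
def proj(d,p):
    E=np.linalg.inv(d["extrinsics"]); c=E[:3,:3]@np.asarray(p,float)+E[:3,3]; q=d["intrinsics"]@c; return q[:2]/q[2]
E
python3 - <<'E'
from h import *
T,S=load("top0"),load("side0")
a=cv2.resize(T["img"][150:220,115:190],None,fx=5.3,fy=5.3,interpolation=2); b=cv2.resize(S["img"][140:205,165:245],None,fx=5,fy=5,interpolation=2)
h=max(a.shape[0],b.shape[0]); f=lambda i:np.pad(i,((0,h-i.shape[0]),(0,0),(0,0)))
cv2.imwrite("pics/crop.png",np.hstack([f(a),f(b)])[:,:,::-1])
for n,d,(r0,r1,c0,c1) in(("T",T,(150,220,110,195)),("S",S,(135,205,165,245))):
    P=pts(d)[r0:r1,c0:c1].reshape(-1,3); 
    m=(P[:,2]>90); print(n,"high",m.sum(),P[m].min(0).round(),P[m].max(0).round(),np.median(P[m],0).round(), P[m][:,2].round())
    m=(P[:,2]>45)&(P[:,2]<62); print("rim",m.sum(),P[m].min(0).round(),P[m].max(0).round())
# pan rim
for n,d,(r0,r1,c0,c1) in(("T",T,(130,240,290,460)),("S",S,(200,345,255,410))):
    P=pts(d)[r0:r1,c0:c1].reshape(-1,3); m=(P[:,2]>83)&(P[:,2]<100); Q=P[m]
    q=Q[(Q[:,1]>-330)] 
    A=np.c_[2*q[:,:2],np.ones(len(q))]; s=np.linalg.lstsq(A,(q[:,:2]**2).sum(1),rcond=None)[0]
    print(n,"pan",s[:2],np.sqrt(s[2]+s[:2]@s[:2]),Q.min(0),Q.max(0),len(q))
E
```

```text
T high 240 [404. 265.  90.] [503. 288. 113.] [451. 276. 108.] [ 92.  93.  96.  95.  99. 100.  99. 101. 105. 102. 102. 103. 103. 105.
 103. 104. 105. 105. 107. 107. 107. 108. 104. 105. 106. 106. 109. 112.
 109. 107.  99. 107. 109. 109. 111. 108. 111. 102. 110. 111. 108. 111.
 110. 105. 101. 112. 110. 107. 108. 109. 110. 102. 111. 111. 110. 106.
 106. 112. 103. 109. 111. 109. 110. 107. 107. 106. 106. 109. 108. 108.
 111. 112. 107.  96. 108. 109. 108. 109. 113. 111.  99. 108. 110. 108.
 111. 109. 107. 100. 110. 110. 108. 110. 107. 109. 105. 109. 109. 111.
 108. 108. 104. 103. 108. 110. 108. 109. 108. 108. 104. 111. 111. 110.
 105. 108. 106. 108. 111. 108. 109. 106. 108. 106.  97. 106. 110. 108.
 110. 112. 107. 106.  98. 109. 109. 111. 106. 109. 110. 101. 110. 108.
 107. 107. 111. 108. 100. 108. 109. 106. 110. 112. 110. 106. 108. 113.
 112. 108. 110. 107. 107. 111. 105. 108. 110. 107. 109. 104. 111. 112.
 108. 110. 107. 113. 108.  93. 106. 111. 108. 108. 110. 108. 109. 101.
 107. 108. 110. 106. 108. 106. 101. 112. 110. 111. 109. 113. 110. 102.
 108. 110. 109. 108. 108. 106. 104. 110. 109
[... 879 characters left out ...]
100. 100.  99.  96.  98.  93. 105. 106. 107.
 104. 105. 104. 103. 100. 101.  99. 100.  97.  96.  97. 104. 104. 104.
 104. 105. 102. 102. 100. 101.  98.  98.  97.  95.  95. 102. 102. 102.
 101. 102. 101. 100.  99.  97.  98.  97.  96. 100. 100.  99.  99.  97.
  97.  98.  97.  96.  96.  99.  99.  98.  96.  97.  94.  95.  97.  99.
  96.  95.  95.  93.  92.  93.  90.  91.]
rim 729 [387. 210.  45.] [532. 502.  62.]
T pan [ 452.22608362 -173.25874715] 102.74882231799195 [ 350.81355755 -417.58219964   83.01084079] [558.37724155 -67.05526058  98.88364162] 650
S pan [ 491.63409378 -175.92343975] 115.69488754775321 [ 348.80711224 -415.2841417    83.01251064] [671.6389691  -63.44373046  99.98577911] 919
```

View pics/crop.png

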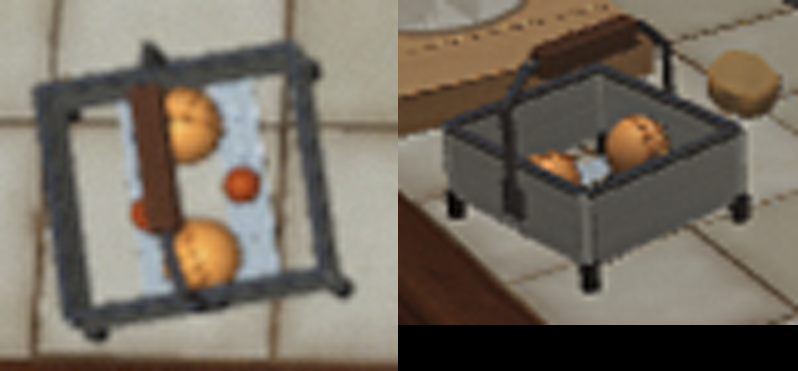

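The crop shows the sieve: dark grip running from top-crop (140,85) to (163,225), i.e. full-image about (141,166)–(146,192); the two walnuts lie in the middle slot and one hazelnut sits on each slat. The pan is centred at about (343,185) in the top view, its handle pointing right (−y).

```bash
python3 - <<'E'
from h import *
for n,(r0,r1,c0,c1) in(("top0",(150,220,110,195)),("side0",(135,205,165,245))):
    d=load(n); P=pts(d)[r0:r1,c0:c1].reshape(-1,3); m=P[:,2]>96
    Q=P[m&(P[:,2]>100)]; vx,vy,x,y=cv2.fitLine(Q[:,:2].astype(np.float32),cv2.DIST_HUBER,0,.1,.1).ravel()
    u=np.array([vx,vy]);t=(Q[:,:2]-[x,y])@u
    print(n,"yaw",np.degrees(np.arctan2(vy,vx)),"mean",Q.mean(0),"mid",np.array([x,y])+u*(np.percentile(t,2)+np.percentile(t,98))/2,np.ptp(t))
    R=P[(P[:,2]>46)&(P[:,2]<60)&(P[:,0]<525)&(P[:,1]<350)&(P[:,0]>385)]
    print("rim rect",cv2.minAreaRect(R[:,:2].astype(np.float32)))
d=load("side0");P=pts(d).reshape(-1,3)
for n in("top0","side0"):
    P=pts(load(n)).reshape(-1,3)
    r=np.hypot(P[:,0]-452,P[:,1]+173); q=P[(r<115)&(r>92)&(P[:,2]>83)&(P[:,2]<93)]
    A=np.c_[2*q[:,:2],np.ones(len(q))]; s=np.linalg.lstsq(A,(q[:,:2]**2).sum(1),rcond=None)[0]
    print(n,"pan",s[:2],np.sqrt(s[2]+s[:2]@s[:2]),len(q))
    h=P[(r>130)&(r<265)&(P[:,2]>70)&(P[:,2]<100)&(P[:,1]<-290)&(P[:,0]<460)]; print("handle",h.min(0),h.max(0),np.median(h,0))
    w=P[(P[:,0]>330)&(P[:,0]<620)&(P[:,1]>-60)&(P[:,1]<200)]; 
    for y in range(-60,200,40):
        k=w[(w[:,1]>=y)&(w[:,1]<y+40)&(w[:,2]>25)]; print(y,k[:,0].min() if len(k) else None, k[:,2].max() if len(k) else None, end=" | ")
    print()
import bench
from scipy.spatial.transform import Rotation as R
s=bench.read_state(); print(R.from_quat(s["ee_rot"]).as_matrix().round(3))
E
```

```text
top0 yaw 11.136176 mean [452.60771279 276.41264351 107.58305889] mid [453.73267643 276.60629684] 86.07884219023376
rim rect ((453.382080078125, 277.60919189453125), (110.82734680175781, 120.1912841796875), 10.732426643371582)
side0 yaw 8.514202 mean [449.60217518 275.08118861 105.78571921] mid [451.40365783 274.47054024] 80.38754909429299
rim rect ((452.6963195800781, 277.39825439453125), (114.36546325683594, 121.74008178710938), 10.094322204589844)
top0 pan [ 453.72678333 -168.92553851] 101.44296695565824 631
handle [ 378.86524844 -417.58219964   71.27710113] [ 423.2562121  -297.02162873   98.88364162] [ 399.654623   -359.78422652   87.6026517 ]
-60 600.3551493904372 583.646335163042 | -20 600.3015007442347 581.7124687707297 | 20 598.2023361736333 581.5881498714339 | 60 598.847253708396 579.6451773534136 | 100 601.0346755798369 577.9492323013802 | 140 601.1912576048134 576.8570434476615 | 180 601.378679796385 575.2143143704556 | 
side0 pan [ 452.57131515 -168.08478319] 101.50532043030726 787
handle [ 376.43106202 -415.2841417    73.58398375] [ 422.49355465 -296.59112209   95.19286377] [ 394.93479117 -367.76214795   88.18369606]
-60 600.4831668337629 465.5810482313024 | -20 600.6240627980674 462.5455010880193 | 20 596.5285413482754 459.78997746682205 | 60 596.9112319501436 457.06870749868096 | 100 603.1155801334942 454.0194162536434 | 140 605.5525435360248 451.0132995704713 | 180 602.0885747538645 448.075728629841 | 
[[ 0.97  -0.243 -0.   ]
 [-0.243 -0.97  -0.002]
 [ 0.     0.002 -1.   ]]
```

Grip centre is about (453, 277, 100), with two views agreeing to about 3 mm. The sieve is yawed +10.5° and the pan is centred at (453, −168.5). I'll move above the grip now.

{"op": "jog_arm", "data": {
  "plan": [
    [85, [0.3, 0.2, 0], [0, 0, 0]],
    [85, [0.6, 0.4, 0], [0, 0, 0]],
    [85, [0.93, 0.62, 0], [0, 0, 0]]
  ]
}}

```text
clock: 0.48
position: [227.1, 522.6, 230.7]
ee_rot: [0.993, -0.122, -0.0, 0.001]
contact_force: [0.2, -0.4, 0.2]
gripper_width: 85.4
grasp_force: 0.0
```

{"op": "jog_arm", "data": {
  "plan": [
    [85, [0.3, 0.2, 0], [0, 0, 0]],
    [85, [0.6, 0.4, 0], [0, 0, 0]],
    [85, [0.93, 0.62, 0], [0, 0, 0]]
  ]
}}

```text
clock: 0.85
position: [302.3, 439.8, 230.9]
ee_rot: [0.993, -0.122, -0.0, 0.0]
contact_force: [0.7, -0.2, -0.7]
gripper_width: 84.8
grasp_force: 0.0
```

{"op": "jog_arm", "data": {
  "plan": [
    [85, [0.3, 0.2, 0], [0, 0, 0]],
    [85, [0.6, 0.4, 0], [0, 0, 0]],
    [85, [0.93, 0.62, 0], [0, 0, 0]]
  ]
}}

```text
clock: 1.23
position: [377.5, 357.2, 231.0]
ee_rot: [0.993, -0.122, -0.0, 0.0]
contact_force: [-0.0, 1.4, -0.8]
gripper_width: 85.3
grasp_force: 0.0
```

{"op": "jog_arm", "data": {
  "plan": [
    [85, [0.3, 0.2, 0], [0, 0, -0.1]],
    [85, [0.6, 0.4, 0], [0, 0, -0.25]],
    [85, [0.93, 0.62, 0], [0, 0, -0.4]],
    [85, [0.93, 0.62, 0], [0, 0, -0.408]],
    [85, [0.93, 0.62, 0], [0, 0, -0.408]],
    [85, [0.93, 0.62, 0], [0, 0, -0.408]]
  ]
}}

```text
clock: 1.98
position: [451.7, 276.2, 231.2]
ee_rot: [0.996, 0.091, -0.0, -0.0]
contact_force: [0.0, 0.0, -0.9]
gripper_width: 85.3
grasp_force: 0.0
```

{"op": "jog_arm", "data": {
  "plan": [
    [85, [0.01, 0, 0.3], [0, 0, 0]],
    [85, [0.01, 0, 0.6], [0, 0, 0]],
    [85, [0.01, 0, 0.9], [0, 0, 0]],
    [85, [0.01, 0, 0.9], [0, 0, 0]],
    [85, [0.01, 0, 0.9], [0, 0, 0]]
  ]
}}

```text
clock: 2.6
position: [453.7, 276.8, 142.5]
ee_rot: [0.996, 0.092, 0.001, -0.0]
contact_force: [-0.9, -0.7, 0.1]
gripper_width: 85.1
grasp_force: 0.0
```

```bash
python3 - <<'E'
from bench import *
from h import *
d=get_image("side"); s=read_state(); print(s["position"],s["ee_rot"],s["gripper_width"])
P=pts(d)[135:205,165:245].reshape(-1,3); m=(P[:,2]>100)&(P[:,2]<112)&(abs(P[:,0]-452)<30)&(abs(P[:,1]-277)<15)
print(P[m].mean(0),m.sum())
im=d["img"].copy()
for p,c in(([453,277,100],(255,0,0)),(s["position"],(0,255,0))): cv2.circle(im,tuple(int(round(x)) for x in proj(d,p)),1,c,-1)
cv2.imwrite("pics/s1.png",cv2.resize(im[90:220,140:290],None,fx=5,fy=4.6)[:,:,::-1])
E
```

```text
[453.83160559 276.83250521 142.83529381] [ 9.95797159e-01  9.15747511e-02  1.19585672e-03 -8.07850858e-04] 85.00974578158099
[451.6225865  275.0275955  106.27934453] 106
```

View pics/s1.png

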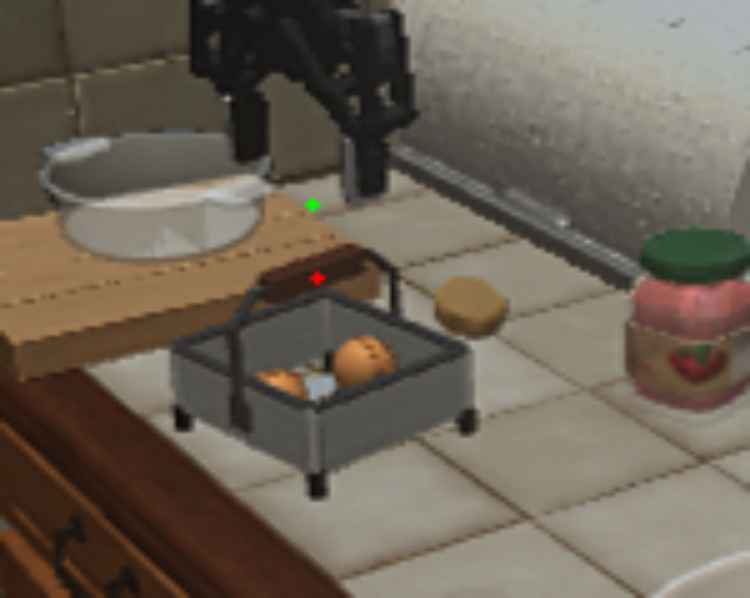

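The picture shows the open fingers straddling the grip. The projected grip centre falls at crop (317,278) on the wooden bar, and the TCP mark is straight above it at (312,205). Next: lower and close.

{"op": "jog_arm", "data": {
  "plan": [
    [85, [0, 0, 0.2], [0, 0, 0]],
    [85, [0, 0, 0.4], [0, 0, 0]],
    [85, [0, 0, 0.55], [0, 0, 0]],
    [85, [0, 0, 0.61], [0, 0, 0]],
    [60, [0, 0, 0.61], [0, 0, 0]],
    [40, [0, 0, 0.61], [0, 0, 0]],
    [25, [0, 0, 0.61], [0, 0, 0]],
    [20, [0, 0, 0.61], [0, 0, 0]],
    [16, [0, 0, 0.61], [0, 0, 0]],
    [12, [0, 0, 0.61], [0, 0, 0]]
  ]
}}

```text
clock: 3.9
position: [453.6, 276.4, 80.7]
ee_rot: [0.996, 0.091, 0.001, -0.001]
contact_force: [-0.0, 1.7, 0.9]
gripper_width: 13.4
grasp_force: 52.5
```

{"op": "jog_arm", "data": {
  "plan": [
    [8, [0, 0, 0], [0, 0, 0]],
    [4, [0, 0, 0], [0, 0, 0]],
    [0, [0, 0, 0], [0, 0, 0]],
    [0, [0, 0, 0], [0, 0, 0]],
    [0, [0, 0, 0], [0, 0, 0]],
    [0, [0, 0, 0], [0, 0, 0]]
  ]
}}

```text
clock: 4.65
position: [453.6, 276.3, 80.7]
ee_rot: [0.996, 0.091, 0.001, -0.001]
contact_force: [-0.6, 3.3, 4.9]
gripper_width: 13.2
grasp_force: 59.4
```

Gripped: 13.2 mm opening, 59 N. Now a smooth lift.

{"op": "jog_arm", "data": {
  "plan": [
    [0, [0, 0, -0.02], [0, 0, 0]],
    [0, [0, 0, -0.06], [0, 0, 0]],
    [0, [0, 0, -0.13], [0, 0, 0]],
    [0, [0, 0, -0.22], [0, 0, 0]],
    [0, [0, 0, -0.33], [0, 0, 0]],
    [0, [0, 0, -0.46], [0, 0, 0]],
    [0, [0, 0, -0.6], [0, 0, 0]],
    [0, [0, 0, -0.74], [0, 0, 0]],
    [0, [0, 0, -0.86], [0, 0, 0]],
    [0, [0, 0, -0.95], [0, 0, 0]]
  ]
}}

```text
clock: 5.9
position: [453.3, 275.9, 176.2]
ee_rot: [0.996, 0.091, 0.0, -0.0]
contact_force: [0.0, -1.3, -3.0]
gripper_width: 13.1
grasp_force: 58.5
```

{"op": "jog_arm", "data": {
  "plan": [
    [0, [0, 0, -0.06], [0, 0, 0]],
    [0, [0, 0, -0.1], [0, 0, 0]],
    [0, [0, 0, -0.12], [0, 0, 0]],
    [0, [0, 0, -0.12], [0, 0, 0]]
  ]
}}

```text
clock: 6.4
position: [453.2, 275.7, 187.2]
ee_rot: [0.996, 0.091, -0.0, 0.0]
contact_force: [-0.3, -0.5, -2.7]
gripper_width: 13.1
grasp_force: 58.5
```

```bash
python3 - <<'E'
from bench import *
from h import *
s=read_state(); print(s["position"],s["ee_rot"],s["gripper_width"],s["contact_force"])
d=get_image("side"); e=get_image("top")
a=cv2.resize(d["img"][90:200,150:260],(400,400),interpolation=2); b=cv2.resize(e["img"][145:225,100:180],(400,400),interpolation=2)
cv2.imwrite("pics/s2.png",np.hstack([a,b])[:,:,::-1])
E
```

```text
[453.15865183 275.70922194 187.16227649] [ 9.95845903e-01  9.10544199e-02 -1.51435298e-04  8.62189820e-05] 13.073581713289393 [-0.27915532 -0.45385014 -2.73307533]
```

View pics/s2.png

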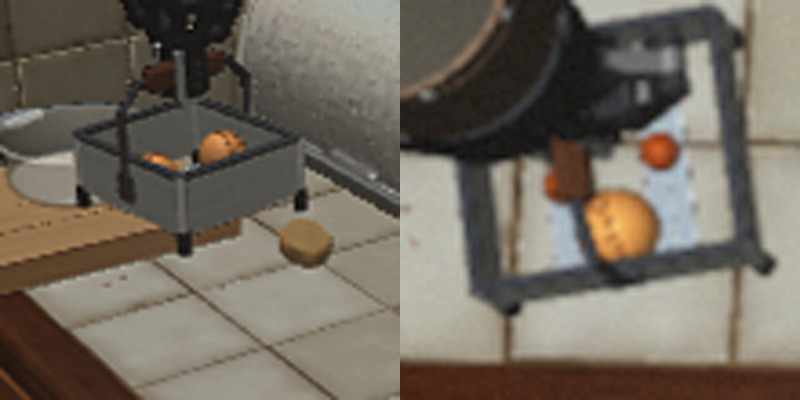

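The sieve hangs level in both views. In the top half a hazelnut lies on each slat at (560,185) and (660,150), with a walnut at (620,225), and the side half shows both walnuts. Now I'll carry it to the pan.

{"op": "jog_arm", "data": {
  "plan": [
    [0, [-0.002, 0.01, 0], [0, 0, 0]],
    [0, [-0.006, 0.03, 0], [0, 0, 0]],
    [0, [-0.011, 0.06, 0], [0, 0, 0]],
    [0, [-0.018, 0.1, 0], [0, 0, 0]],
    [0, [-0.028, 0.15, 0], [0, 0, 0]],
    [0, [-0.039, 0.21, 0], [0, 0, 0]],
    [0, [-0.052, 0.28, 0], [0, 0, 0]],
    [0, [-0.066, 0.36, 0], [0, 0, 0]],
    [0, [-0.083, 0.45, 0], [0, 0, 0]],
    [0, [-0.101, 0.55, 0], [0, 0, 0]]
  ]
}}

```text
clock: 7.75
position: [453.3, 219.2, 187.3]
ee_rot: [0.996, 0.091, -0.0, 0.0]
contact_force: [-0.1, -0.1, -2.6]
gripper_width: 12.8
grasp_force: 58.5
```

{"op": "jog_arm", "data": {
  "plan": [
    [0, [-0.018, 0.1, 0], [0, 0, 0]],
    [0, [-0.037, 0.2, 0], [0, 0, 0]],
    [0, [-0.055, 0.3, 0], [0, 0, 0]],
    [0, [-0.074, 0.4, 0], [0, 0, 0]],
    [0, [-0.092, 0.5, 0], [0, 0, 0]],
    [0, [-0.11, 0.6, 0], [0, 0, 0]],
    [0, [-0.129, 0.7, 0], [0, 0, 0]],
    [0, [-0.147, 0.8, 0], [0, 0, 0]],
    [0, [-0.166, 0.9, 0], [0, 0, 0]],
    [0, [-0.184, 1.0, 0], [0, 0, 0]]
  ]
}}

```text
clock: 9.0
position: [453.3, 117.5, 187.3]
ee_rot: [0.996, 0.091, -0.0, 0.0]
contact_force: [0.1, -0.2, -2.8]
gripper_width: 13.0
grasp_force: 58.5
```

{"op": "jog_arm", "data": {
  "plan": [
    [0, [-0.018, 0.1, 0], [0, 0, 0]],
    [0, [-0.037, 0.2, 0], [0, 0, 0]],
    [0, [-0.055, 0.3, 0], [0, 0, 0]],
    [0, [-0.074, 0.4, 0], [0, 0, 0]],
    [0, [-0.092, 0.5, 0], [0, 0, 0]],
    [0, [-0.11, 0.6, 0], [0, 0, 0]],
    [0, [-0.129, 0.7, 0], [0, 0, 0]],
    [0, [-0.147, 0.8, 0], [0, 0, 0]],
    [0, [-0.166, 0.9, 0], [0, 0, 0]],
    [0, [-0.184, 1.0, 0], [0, 0, 0]]
  ]
}}

```text
clock: 10.25
position: [453.4, 15.8, 187.3]
ee_rot: [0.996, 0.091, -0.0, 0.0]
contact_force: [0.3, -0.2, -2.7]
gripper_width: 13.0
grasp_force: 58.5
```

{"op": "jog_arm", "data": {
  "plan": [
    [0, [-0.018, 0.1, 0], [0, 0, 0]],
    [0, [-0.037, 0.2, 0], [0, 0, 0]],
    [0, [-0.055, 0.3, 0], [0, 0, 0]],
    [0, [-0.074, 0.4, 0], [0, 0, 0]],
    [0, [-0.092, 0.5, 0], [0, 0, 0]],
    [0, [-0.11, 0.6, 0], [0, 0, 0]],
    [0, [-0.129, 0.7, 0], [0, 0, 0]],
    [0, [-0.147, 0.8, 0], [0, 0, 0]],
    [0, [-0.166, 0.9, 0], [0, 0, 0]],
    [0, [-0.184, 1.0, 0], [0, 0, 0]]
  ]
}}

```text
clock: 11.5
position: [453.4, -85.9, 187.3]
ee_rot: [0.996, 0.091, 0.0, 0.0]
contact_force: [-1.5, 0.4, -3.6]
gripper_width: 13.0
grasp_force: 58.5
```

{"op": "jog_arm", "data": {
  "plan": [
    [0, [-0.018, 0.1, 0], [0, 0, 0]],
    [0, [-0.037, 0.2, 0], [0, 0, 0]],
    [0, [-0.055, 0.3, 0], [0, 0, 0]],
    [0, [-0.074, 0.4, 0], [0, 0, 0]],
    [0, [-0.09, 0.49, 0], [0, 0, 0]],
    [0, [-0.105, 0.57, 0], [0, 0, 0]],
    [0, [-0.118, 0.64, 0], [0, 0, 0]],
    [0, [-0.13, 0.7, 0], [0, 0, 0]],
    [0, [-0.138, 0.75, 0], [0, 0, 0]],
    [0, [-0.145, 0.785, 0], [0, 0, 0]]
  ]
}}

```text
clock: 12.75
position: [453.4, -165.3, 187.3]
ee_rot: [0.996, 0.091, 0.0, -0.0]
contact_force: [0.3, 0.1, -2.0]
gripper_width: 13.0
grasp_force: 58.5
```

{"op": "jog_arm", "data": {
  "plan": [
    [0, [-0.004, 0.02, 0], [0, 0, 0]],
    [0, [-0.005, 0.03, 0], [0, 0, 0]],
    [0, [-0.005, 0.03, 0], [0, 0, 0]],
    [0, [-0.005, 0.03, 0], [0, 0, 0]]
  ]
}}

```text
clock: 13.25
position: [453.5, -168.0, 187.3]
ee_rot: [0.996, 0.091, 0.0, -0.0]
contact_force: [-0.6, 0.3, -3.2]
gripper_width: 13.0
grasp_force: 58.5
```

```bash
python3 - <<'E'
from bench import *
from h import *
s=read_state(); print(s["position"],s["ee_rot"],s["gripper_width"],s["contact_force"])
d=get_image("side"); e=get_image("top")
a=cv2.resize(d["img"][120:320,230:430],(400,400),interpolation=2); b=cv2.resize(e["img"][130:240,290:400],(400,400),interpolation=2)
cv2.imwrite("pics/s3.png",np.hstack([a,b])[:,:,::-1])
E
```

```text
[ 453.47111039 -167.96260337  187.31691095] [ 9.95836248e-01  9.11601203e-02  1.47528690e-06 -1.82606792e-05] 13.037181863667705 [-0.62179036  0.25578056 -3.19104428]
```

View pics/s3.png

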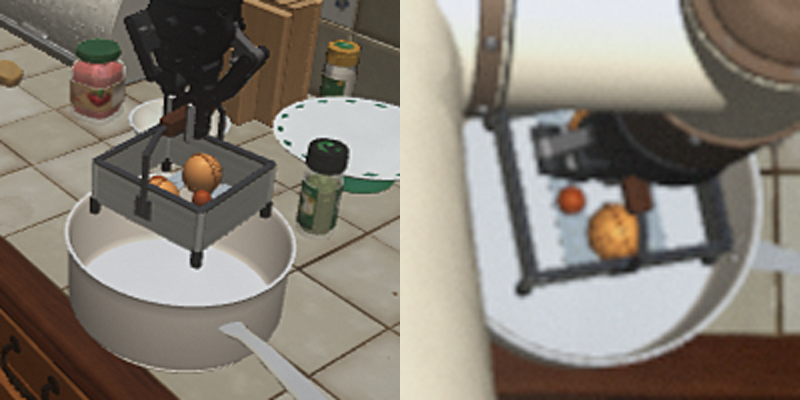

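The sieve is over the pan. The hazelnuts are still on their slats, one in the top half at (572,200) and the other in the side half at (202,198), and both walnuts are in. First shake.

{"op": "jog_arm", "data": {
  "plan": [
    [0, [0, 0.25, 0], [0, 0, 0]],
    [0, [0, 0, 0], [0, 0, 0]],
    [0, [0, -0.25, 0], [0, 0, 0]],
    [0, [0, 0, 0], [0, 0, 0]],
    [0, [0, 0.25, 0], [0, 0, 0]],
    [0, [0, 0, 0], [0, 0, 0]],
    [0, [0, -0.25, 0], [0, 0, 0]],
    [0, [0, 0, 0], [0, 0, 0]],
    [0, [0, 0, 0], [0, 0, 0]],
    [0, [0, 0, 0], [0, 0, 0]]
  ]
}}

```text
clock: 14.6
position: [453.3, -168.0, 187.2]
ee_rot: [0.996, 0.091, -0.0, -0.0]
contact_force: [-0.1, -0.2, -2.0]
gripper_width: 12.7
grasp_force: 59.8
```

```bash
python3 - <<'E'
from bench import *
from h import *
s=read_state(); print(s["position"],s["ee_rot"],s["gripper_width"],s["contact_force"])
d=get_image("side"); e=get_image("top")
a=cv2.resize(d["img"][120:320,230:430],(400,400),interpolation=2); b=cv2.resize(e["img"][130:240,290:400],(400,400),interpolation=2)
cv2.imwrite("pics/s4.png",np.hstack([a,b])[:,:,::-1])
E
```

```text
[ 453.2788644  -167.95929971  187.19317459] [ 9.95863509e-01  9.08615801e-02 -1.61957978e-04 -1.38309047e-04] 12.656443535171139 [-0.07136711 -0.18146346 -2.00829026]
```

View pics/s4.png

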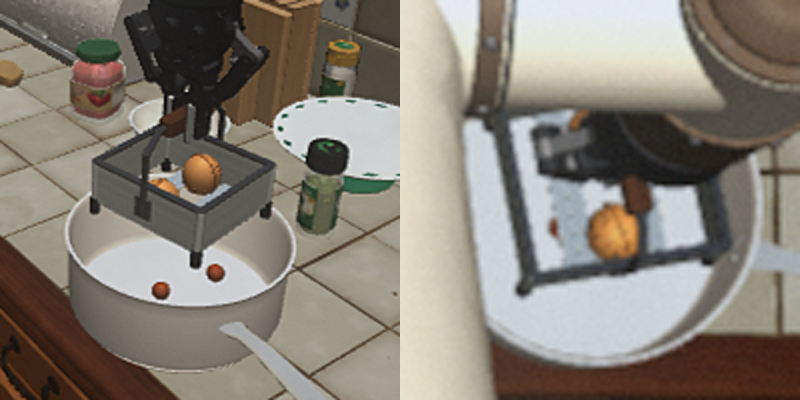

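Both hazelnuts lie in the pan, in the side half at (161,290) and (215,272), and both walnuts are still in the sieve. Carrying it back.

{"op": "jog_arm", "data": {
  "plan": [
    [0, [0.002, -0.01, 0], [0, 0, 0]],
    [0, [0.006, -0.03, 0], [0, 0, 0]],
    [0, [0.011, -0.06, 0], [0, 0, 0]],
    [0, [0.018, -0.1, 0], [0, 0, 0]],
    [0, [0.028, -0.15, 0], [0, 0, 0]],
    [0, [0.039, -0.21, 0], [0, 0, 0]],
    [0, [0.052, -0.28, 0], [0, 0, 0]],
    [0, [0.066, -0.36, 0], [0, 0, 0]],
    [0, [0.083, -0.45, 0], [0, 0, 0]],
    [0, [0.101, -0.55, 0], [0, 0, 0]]
  ]
}}

```text
clock: 15.95
position: [453.4, -111.4, 187.3]
ee_rot: [0.996, 0.091, 0.0, -0.0]
contact_force: [-1.1, 0.2, -2.9]
gripper_width: 12.6
grasp_force: 59.8
```

{"op": "jog_arm", "data": {
  "plan": [
    [0, [0.018, -0.1, 0], [0, 0, 0]],
    [0, [0.037, -0.2, 0], [0, 0, 0]],
    [0, [0.055, -0.3, 0], [0, 0, 0]],
    [0, [0.074, -0.4, 0], [0, 0, 0]],
    [0, [0.092, -0.5, 0], [0, 0, 0]],
    [0, [0.11, -0.6, 0], [0, 0, 0]],
    [0, [0.129, -0.7, 0], [0, 0, 0]],
    [0, [0.147, -0.8, 0], [0, 0, 0]],
    [0, [0.166, -0.9, 0], [0, 0, 0]],
    [0, [0.184, -1.0, 0], [0, 0, 0]]
  ]
}}

```text
clock: 17.2
position: [453.4, -9.8, 187.3]
ee_rot: [0.996, 0.091, -0.0, 0.0]
contact_force: [-0.6, 0.5, -2.1]
gripper_width: 13.2
grasp_force: 59.8
```

{"op": "jog_arm", "data": {
  "plan": [
    [0, [0.018, -0.1, 0], [0, 0, 0]],
    [0, [0.037, -0.2, 0], [0, 0, 0]],
    [0, [0.055, -0.3, 0], [0, 0, 0]],
    [0, [0.074, -0.4, 0], [0, 0, 0]],
    [0, [0.092, -0.5, 0], [0, 0, 0]],
    [0, [0.11, -0.6, 0], [0, 0, 0]],
    [0, [0.129, -0.7, 0], [0, 0, 0]],
    [0, [0.147, -0.8, 0], [0, 0, 0]],
    [0, [0.166, -0.9, 0], [0, 0, 0]],
    [0, [0.184, -1.0, 0], [0, 0, 0]]
  ]
}}

```text
clock: 18.45
position: [453.3, 91.9, 187.3]
ee_rot: [0.996, 0.091, 0.0, 0.0]
contact_force: [0.3, 0.3, -3.3]
gripper_width: 13.0
grasp_force: 59.8
```

{"op": "jog_arm", "data": {
  "plan": [
    [0, [0.018, -0.1, 0], [0, 0, 0]],
    [0, [0.037, -0.2, 0], [0, 0, 0]],
    [0, [0.055, -0.3, 0], [0, 0, 0]],
    [0, [0.074, -0.4, 0], [0, 0, 0]],
    [0, [0.092, -0.5, 0], [0, 0, 0]],
    [0, [0.11, -0.6, 0], [0, 0, 0]],
    [0, [0.129, -0.7, 0], [0, 0, 0]],
    [0, [0.147, -0.8, 0], [0, 0, 0]],
    [0, [0.166, -0.9, 0], [0, 0, 0]],
    [0, [0.184, -1.0, 0], [0, 0, 0]]
  ]
}}

```text
clock: 19.7
position: [453.3, 193.6, 187.3]
ee_rot: [0.996, 0.091, -0.0, 0.0]
contact_force: [-0.4, 0.5, -2.7]
gripper_width: 13.1
grasp_force: 59.8
```

{"op": "jog_arm", "data": {
  "plan": [
    [0, [0.018, -0.1, 0], [0, 0, 0]],
    [0, [0.037, -0.2, 0], [0, 0, 0]],
    [0, [0.055, -0.3, 0], [0, 0, 0]],
    [0, [0.074, -0.4, 0], [0, 0, 0]],
    [0, [0.09, -0.49, 0], [0, 0, 0]],
    [0, [0.105, -0.57, 0], [0, 0, 0]],
    [0, [0.118, -0.64, 0], [0, 0, 0]],
    [0, [0.13, -0.7, 0], [0, 0, 0]],
    [0, [0.138, -0.75, 0], [0, 0, 0]],
    [0, [0.145, -0.785, 0], [0, 0, 0]]
  ]
}}

```text
clock: 20.95
position: [453.3, 273.0, 187.3]
ee_rot: [0.996, 0.091, -0.0, 0.0]
contact_force: [-0.1, -0.8, -2.8]
gripper_width: 12.6
grasp_force: 59.8
```

{"op": "jog_arm", "data": {
  "plan": [
    [0, [0.004, -0.02, 0], [0, 0, 0]],
    [0, [0.005, -0.03, 0], [0, 0, 0]],
    [0, [0.005, -0.03, 0.02], [0, 0, 0]],
    [0, [0.005, -0.03, 0.06], [0, 0, 0]],
    [0, [0.005, -0.03, 0.13], [0, 0, 0]],
    [0, [0.005, -0.03, 0.22], [0, 0, 0]],
    [0, [0.005, -0.03, 0.32], [0, 0, 0]],
    [0, [0.005, -0.03, 0.42], [0, 0, 0]],
    [0, [0.005, -0.03, 0.52], [0, 0, 0]],
    [0, [0.005, -0.03, 0.62], [0, 0, 0]]
  ]
}}

```text
clock: 22.2
position: [453.2, 275.8, 124.6]
ee_rot: [0.996, 0.091, -0.0, 0.0]
contact_force: [-0.9, 0.6, -2.7]
gripper_width: 13.2
grasp_force: 59.8
```

{"op": "jog_arm", "data": {
  "plan": [
    [0, [0, 0, 0.1], [0, 0, 0]],
    [0, [0, 0, 0.18], [0, 0, 0]],
    [0, [0, 0, 0.25], [0, 0, 0]],
    [0, [0, 0, 0.31], [0, 0, 0]],
    [0, [0, 0, 0.35], [0, 0, 0]],
    [0, [0, 0, 0.38], [0, 0, 0]],
    [0, [0, 0, 0.4], [0, 0, 0]],
    [0, [0, 0, 0.41], [0, 0, 0]],
    [0, [0, 0, 0.42], [0, 0, 0]],
    [0, [0, 0, 0.42], [0, 0, 0]]
  ]
}}

```text
clock: 23.45
position: [453.2, 275.8, 83.3]
ee_rot: [0.996, 0.091, 0.0, -0.0]
contact_force: [-0.2, -0.4, -2.7]
gripper_width: 13.0
grasp_force: 59.8
```

{"op": "jog_arm", "data": {
  "plan": [
    [0, [0, 0, 0.01], [0, 0, 0]],
    [0, [0, 0, 0.02], [0, 0, 0]],
    [0, [0, 0, 0.025], [0, 0, 0]],
    [0, [0, 0, 0.025], [0, 0, 0]],
    [0, [0, 0, 0.025], [0, 0, 0]]
  ]
}}

```text
clock: 24.08
position: [453.3, 275.8, 80.8]
ee_rot: [0.996, 0.091, 0.0, -0.0]
contact_force: [0.6, 0.3, -2.7]
gripper_width: 12.7
grasp_force: 59.8
```

{"op": "jog_arm", "data": {
  "plan": [
    [0, [0, 0, 0.005], [0, 0, 0]],
    [0, [0, 0, 0.01], [0, 0, 0]],
    [0, [0, 0, 0.01], [0, 0, 0]]
  ]
}}

```text
clock: 24.45
position: [453.3, 276.0, 80.6]
ee_rot: [0.996, 0.091, 0.0, -0.0]
contact_force: [-3.6, 0.2, 5.4]
gripper_width: 13.0
grasp_force: 61.0
```

It has touched down. Release gradually, then retreat upward.

{"op": "jog_arm", "data": {
  "plan": [
    [16, [0, 0, 0], [0, 0, 0]],
    [20, [0, 0, 0], [0, 0, 0]],
    [30, [0, 0, 0], [0, 0, 0]],
    [50, [0, 0, 0], [0, 0, 0]],
    [70, [0, 0, 0], [0, 0, 0]],
    [85, [0, 0, 0], [0, 0, 0]],
    [85, [0, 0, 0], [0, 0, 0]],
    [85, [0, 0, -0.2], [0, 0, 0]],
    [85, [0, 0, -0.5], [0, 0, 0]],
    [85, [0, 0, -0.9], [0, 0, 0]]
  ]
}}

```text
clock: 25.7
position: [452.7, 275.3, 169.9]
ee_rot: [0.996, 0.091, -0.001, 0.001]
contact_force: [0.4, 1.2, -0.4]
gripper_width: 84.9
grasp_force: 0.0
```

{"op": "jog_arm", "data": {
  "plan": [
    [85, [0, 0, -0.3], [0, 0, 0]],
    [85, [0, 0, -0.5], [0, 0, 0]],
    [85, [0, 0, -0.5], [0, 0, 0]],
    [85, [0, 0, -0.5], [0, 0, 0]]
  ]
}}

```text
clock: 26.2
position: [452.7, 275.3, 218.7]
ee_rot: [0.996, 0.091, -0.001, 0.0]
contact_force: [-0.3, 0.1, 0.0]
gripper_width: 85.0
grasp_force: 0.0
```

```bash
python3 - <<'E'
from bench import *
from h import *
s=read_state(); print(s["clock"],s["position"],s["contact_force"])
d=get_image("side"); e=get_image("top")
P=pts(d)[135:205,165:245].reshape(-1,3); m=(P[:,2]>100)&(P[:,2]<112)&(abs(P[:,0]-452)<30)&(abs(P[:,1]-277)<20); print(P[m].mean(0),m.sum())
cv2.imwrite("pics/s5.png",cv2.resize(d["img"][80:320,150:430],(700,600),interpolation=2)[:,:,::-1])
E
```

```text
26.2 [452.65740936 275.34476622 218.69608203] [-0.25536225  0.13571961  0.02887466]
[449.69881533 272.11994696 106.00547163] 114
```

View pics/s5.png

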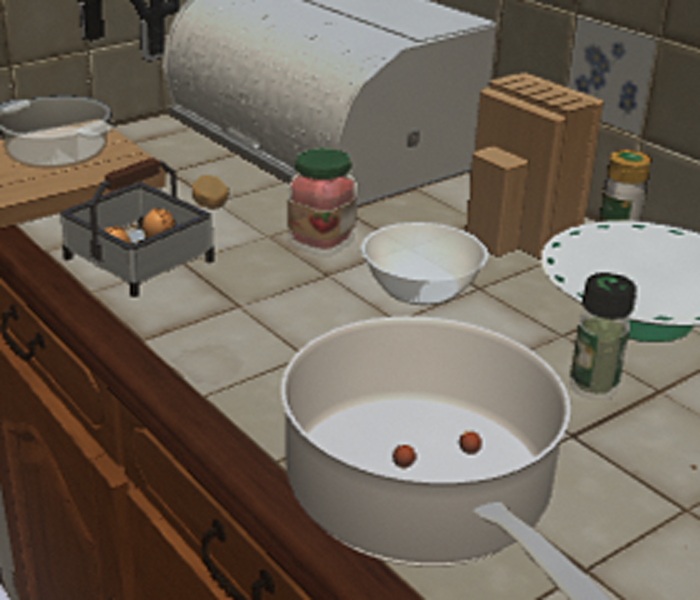

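The sieve stands upright with both walnuts in it, about 3 mm from where it stood. Both hazelnuts lie in the pan at (403,456) and (470,442), and the gripper is clear.

```bash
python3 -c "from bench import *; print(job_done())"
```

```text
the job is handed in; nothing more can be done
None
```

The job is handed in (no verdict was returned): both hazelnuts are in the pan, both walnuts are still in the sieve, and the sieve stands upright about 3 mm from where it started.

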